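Set the sparge-air flow with the sunken push-to-turn knob

TASK

Set the air flow on the gas module with the wide flow tube: slide its cover open as far as it goes, then press the sunken knob down just firmly enough to drive the valve (about 15 N; well over 20 N would spoil it) and turn it until the float stands level with the reading ring on the tube. Let go and slide the cover shut again over the well. Leave the ring, the neighbouring module and the other things on the bench as they are.

Things in the scene. Friction and masses are not known exactly. Their poses are not given: they have to be found in the camera images.
- module: the gas module to be set: fixed white box 280 x 130 x 85 mm with a wide (26 mm) flow tube. Origin at the centre of its underside, z up, x along its length from the knob's end (nearest the robot) to the flow tube. The round well is centred at x -75, y 0: 70 mm across, floor at z 40, panel at z 85. The tube's stand is at x +105, y 0, 60 mm wide, up to z 237
- cover_grip (a point): centre of the black grip block (12 mm along module x, 24 mm along module y, 18 mm high, from 4.5 to 22.5 mm above the panel) in the middle of the flat 82 x 82 x 4 mm cover that lies on the panel over the well
- cover (a joint): how far the cover has slid open (m): 0 shut over the well, 0.090 fully open against its stop; it slides along the module's +x, needs about 3 N and stays where it is left
- knob_top (a point): centre of the sunken knob's top, 3 mm below the panel at rest. The knob is a round black fluted barrel 16 mm across and 22 mm high on a skirt 30 mm across, so the skirt's upper face is 22 mm below this point. Fingers go down into the well on both sides of the barrel, nearly to the skirt, opened no more than the well allows
- knob: the push-to-turn knob; origin on its axis at the skirt's upper face. It rests on a return spring (3 N to start, 0.2 N more per mm) and turns idle until pressed down 1.5 to 9.5 mm (differs, cannot be seen: find by feel). There it meets the valve and the force climbs some 12 N per mm. It drives for sure from 13 N of push in all; over 23 N of push in all is too much. Let up, it rises
- seat: the brass valve under the knob, on which the pressed knob bears: 8 N or more on it turns it without slip, over 20 N harms it. Origin on the knob's axis at the module's underside. Its spindle turns with 0.04 N m friction and stays as set
- float_mid (a point): middle of the black float (19 mm across, 13 mm high) inside the wide flow tube. It rises 35 mm per radian that the valve is turned anticlockwise seen from above, sinks when turned clockwise; it starts 22 to 55 mm below the ring
- ring_mid (a point): centre of the grey reading ring (8 mm high, 33 mm across) clipped round the wide flow tube: the height at which the float must stand. Not to be moved
- neighbour: the neighbouring module on another gas line: same box with its cover shut, but a narrow flow tube (15 mm) and no ring; it is in use and is not to be touched. Origin as for the module
- clamp_ferrule: steel ring 38 mm across, 12 mm high, lying on the neighbouring module
- media_bottle: glass bottle with a blue cap, 80 mm across, 170 mm high
- flask: conical glass flask, 82 mm across, 119 mm high
- beaker: glass beaker, 68 mm across, 85 mm high
- vial: small capped vial, 26 mm across, 55 mm high
- screwdriver: screwdriver with a black handle, 170 mm long, lying flat
- parts_tray: steel tray 130 x 180 x 35 mm
- pump_head: spare pump head, 60 x 75 x 61 mm

How it is judged:
By the outcome, as a careful person would: the job done as asked, in the order asked, and still so for the second after the job is handed in, with the robot touching nothing.
It also fails if it takes over 67 s, if anything falls off the work surface, if the arm or the gripper's body presses on something with over 40 N, if the wrist force passes 120 N, or if a joint passes its speed limit or range.

ROBOT

A 7-joint arm with a two-finger parallel gripper is mounted at the origin on the work surface. World frame = base frame: x ahead of the robot, y to its left, z up, the work surface at z = 0. Lengths are in m, angles in rad, forces in N, time in s.
With the tool pointing down it reaches from about 0.4 to 0.85 m from the base axis. Payload 10.4 kg.
Tool frame: the origin (TCP) lies on the mounting face of the last link; the fingertips stand 173 mm ahead of it and the grasp point (between the pads) lies 155 mm ahead of it (manip.tip_extent is the distance from the TCP to the fingertips, in m); z points along the fingers, y is the line along which they close (so a half turn about z gives the same grasp; the last joint's range is limited). The gripper opens to 85 mm and grips with 20 to 120 N. Pads are 22 mm wide; open, the fingers measure 114 mm over their backs; the gripper's body (76 mm by 85 mm) begins 54 mm behind the grasp point. The pads swing forward as they close: fully open they stand 13 mm farther back than shut.
Start: joints at [-1.188, 0.332, -0.065, 1.46, 0.022, 1.35, -0.088], TCP at [0.247, 0.574, 0.405] pointing down, gripper open.
Joint ranges: [-2.6, 2.6], [-0.5, 2.12], [-1.47, 1.34], [0.16, 2.42], [-1.27, 4.41], [0.06, 2.06], [-2.6, 2.6]. Speed limits (rad/s): [2.22, 2.22, 2.79, 2.79, 3.14, 3.14, 3.14].

INTERFACE

Orientations are given as a unit quaternion [x, y, z, w].
In Python, from workcell import manip gives the robot as it stands.
- The arm moves only by the tool move_arm, never from a script. Its argument "plan" is one flat list of numbers, 7 for each row, row after row: the turn, a rotation vector about the tool's x, y, z in rad, then the shift along the tool's x, y, z in m, then the finger opening in m, from 0 to 0.0854. In form: [ax, ay, az, dx, dy, dz, gripper, ax, ay, az, dx, dy, dz, gripper, ...]. A call has 1 to 12 rows; each row is the pose to reach, as a shift and turn from the pose commanded when the call began, along the tool's axes at that moment; what a row does not reach only later rows make up. A row lasts 1/8 s, in which the tool goes at most 62.5 mm and 10.7 degrees, less where a joint would pass 70% of its speed; a pose out of reach is approached as far as the arm can. A call with a gripper value outside its range is refused whole. The fingers move at their own pace and stop on an object; "squeeze" is the grip in N (left out, the last holds). Time passes only in rows, so rows that repeat a pose let the fingers close. It gives the time, the measured TCP pose, the force, the opening and the grip force at its end, in the units of the state.
- manip.get_obs(): the state, without advancing time (a new reading comes with each control period).
- manip.camera(name): name is "side" or "top" or "wrist"; returns a dict with "color" (400x640x3 uint8, red, green, blue), "fx", "fy", "cx", "cy" (pixels), "cam_to_world" (4x4, takes a point from camera to world coordinates); the wrist camera has in their place "mount" (4x4, takes a point from camera to tool coordinates, whose origin is the TCP and whose axes are the flange's). Camera axes: x right, y down, z forward; pixel columns grow to the right and rows downward; lengths in m; the calibration is good to about 2 mm. A picture is of the moment at which its call begins: read the wrist's pose just before it. There is no depth.
- manip.hand_in(): hands the job in; it is judged then, once.
Trained networks look in a picture, given as the dict that the camera call returned (one of the last four; its "shot" number tells which), for a name from the list of things; names that differ only in an ending like _2 or _b are one class to them, and where a whole thing is asked for, a point or a joint stands for the part that bears it (a point fixed in the world has none). Each returns a list of dicts, best first, with "conf" (0 to 1); they miss things now and then, are a little off and sometimes report something else, mostly with a low value. They report only what shows in the picture. A call takes as long as a camera call.
- manip.look_for(picture, label): "position" ([x, y, z] in m, in the coordinates of the camera as it stood for that picture, good to about 4 mm: the middle of the surface that is visible of it).
- manip.silhouettes(picture, label): "pixels" (400x640 bool, what is visible of it).
- manip.tip_of(picture, label): "position" ([x, y, z] in m, in the coordinates of the camera as it stood for that picture, good to about 4 mm: a listed point, or the origin of a listed thing).
The state is a dict: "clock": time; "joint_pos": joint angles; "joint_velocities": joint speeds; "tau": joint torques, N m; "position": TCP position; "ee_rot": TCP orientation; "ft_force": force on the tool from outside, world axes, zero at the start; "torque": the same for the moment, N m; "grip_width": opening from 0.0 (shut) to 1.0 (fully open); "grasp_force": force on a finger pad.
Only numpy, scipy, OpenCV 4.12 (cv2) and the standard library are available. Lean on these libraries where they do the work, as an engineer would, in place of code of your own. Each camera call takes 0.05 s, during which the arm holds its last target. There are 200 camera calls.

## Working session

There is one attempt and no reset: what is moved stays moved. The work goes in short steps, Python scripts to look and compute and a tool call to move; the robot and the scene stay as the last step left them, time stands still between calls to the robot, and variables do not carry over. Pictures are saved under pics/ and viewed, at most 13 in all, crops included, and the job is handed in when it is done.

Besides the shell and the picture viewer there is one more tool, called as name(argument=value, ...) on one line, values as JSON. move_arm: Moves the arm, as the interface text tells. Its arguments: {"type":"object","properties":{"plan":{"type":"array","items":{"type":"number"}},"squeeze":{"type":"number"}},"required":["plan"]}

```bash
mkdir -p pics
cat > h.py <<'E'
import numpy as np, cv2
from scipy.spatial.transform import Rotation as R
from workcell import manip
def T(o):
    M=np.eye(4);M[:3,:3]=R.from_quat(o['ee_rot']).as_matrix();M[:3,3]=o['position'];return M
def cam(n):
    o=manip.get_obs();p=manip.camera(n)
    p['c2w']=T(o)@p['mount'] if n=='wrist' else np.array(p['cam_to_world']);return p
def w(p,q): return (p['c2w']@np.r_[q,1])[:3]
def save(p,f): cv2.imwrite('pics/'+f,cv2.cvtColor(p['color'],cv2.COLOR_RGB2BGR))
def find(p,lab,fn='tip_of',k=2):
    for d in getattr(manip,fn)(p,lab)[:k]: print(lab,fn,round(d['conf'],2),np.round(w(p,d['position']),4))
E
python3 - <<'E'
from h import *
o=manip.get_obs();print(o, T(o).round(3))
for n in('side','top'):
    p=cam(n);save(p,n+'.png');print(n,p['c2w'].round(3),p['fx'])
    for l in('module','cover_grip','ring_mid','float_mid','neighbour','clamp_ferrule'):find(p,l)
E
```

```text
{'clock': 0.0, 'joint_pos': array([-1.1876184 ,  0.33285483, -0.064679  ,  1.46099527,  0.02159188,
        1.34987985, -0.08851821]), 'joint_velocities': array([ 0.00079468,  0.00050337,  0.00090119, -0.0003711 ,  0.00150677,
        0.00042566,  0.00035663]), 'tau': array([-1.91066820e-04, -6.25437355e+01,  4.91072831e-02, -3.91617322e+01,
        1.62509020e-02,  9.71442409e-03, -1.27015326e-05]), 'position': array([0.24665626, 0.57411416, 0.40390057]), 'ee_rot': array([ 2.01508504e-01,  9.79486499e-01, -7.12377832e-04, -1.12036759e-04]), 'ft_force': array([-0.67973752,  0.0375015 , -0.63393028]), 'torque': array([-0.00189968, -0.02755925,  0.01163183]), 'grasp_force': 0.0, 'grip_width': 0.9994356894330683} [[-0.919  0.395 -0.001  0.247]
 [ 0.395  0.919 -0.001  0.574]
 [-0.    -0.001 -1.     0.404]
 [ 0.     0.     0.     1.   ]]
side [[ 0.997 -0.064  0.047  0.525]
 [-0.079 -0.731  0.678 -0.684]
 [-0.009 -0.679 -0.734  0.838]
 [ 0.     0.     0.     1.   ]] 407.56277276975254
module tip_of 0.88 [0.6015 0.1156 0.0091]
cover_grip tip_of 0.88 [0.5269 0.1045 0.1   ]
ring_mid tip_of 0.44 [0.7011 0.1215 0.1616]
float_mid tip_of 0.63 [ 0.4628 -0.4001 -0.0026]
neighbour tip_of 0.95 [ 0.6297 -0.1079  0.001 ]
clamp_ferrule tip_of 0.66 [ 0.4428 -0.2358 -0.0028]
clamp_ferrule tip_of 0.56 [ 0.647 -0.116  0.086]
top [[ 0.015 -0.994  0.111  0.433]
 [-1.    -0.015  0.004 -0.014]
 [-0.003 -0.111 -0.994  1.494]
 [ 0.     0.     0.     1.   ]] 491.54720148048517
module tip_of 0.84 [0.6062 0.1126 0.0063]
module tip_of 0.43 [0.4214 0.2914 0.0035]
cover_grip tip_of 0.56 [0.5293 0.1048 0.1032]
cover_grip tip_of 0.36 [0.5446 0.405  0.0029]
ring_mid tip_of 0.53 [0.7098 0.1278 0.1587]
neighbour tip_of 0.73 [ 0.6293 -0.1056  0.0032]
neighbour tip_of 0.63 [ 6.414e-01  2.490e-01 -2.000e-04]
clamp_ferrule tip_of 0.51 [ 0.6427 -0.1166  0.0841]
```

View pics/side.png

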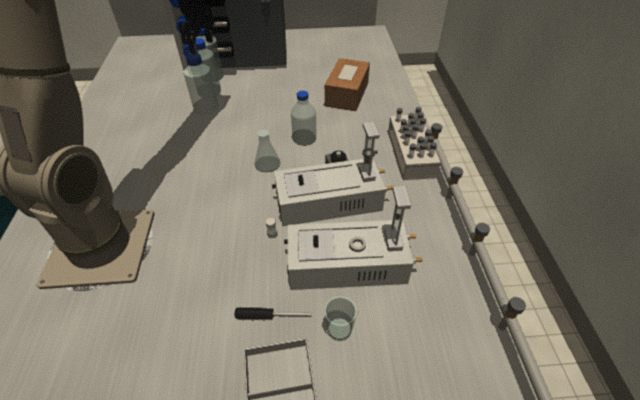

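View pics/top.png

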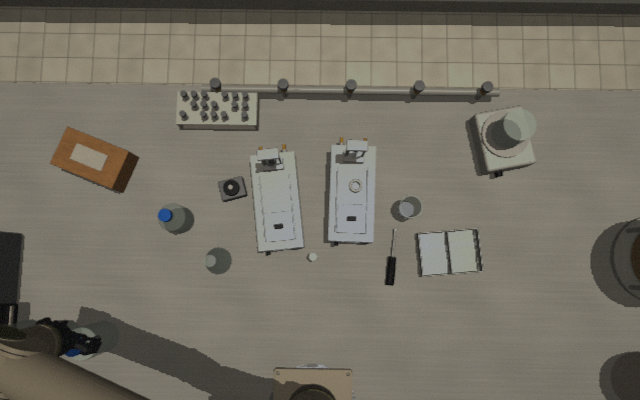

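The module is the left one in the top view (cover grip near px 278,227; tube near 270,158); the neighbour with the ferrule is at px 352,190. In the side view the module grip is at px 301,180 and the ring near 368,153. The network points agree with both views, so I'll move above the grip.

move_arm(plan=[0,0,-0.515,-0.4435,-0.32,0,0.06,0,0,-0.515,-0.4435,-0.32,0,0.06,0,0,-0.515,-0.4435,-0.32,0,0.06,0,0,-0.515,-0.4435,-0.32,0,0.06,0,0,-0.515,-0.4435,-0.32,0,0.06,0,0,-0.515,-0.4435,-0.32,0,0.06,0,0,-0.515,-0.4435,-0.32,0,0.06,0,0,-0.515,-0.4435,-0.32,0,0.06,0,0,-0.515,-0.4435,-0.32,0.0,0.06,0,0,-0.515,-0.4435,-0.32,0.0,0.06,0,0,-0.515,-0.4435,-0.32,0.0,0.06,0,0,-0.515,-0.4435,-0.32,0,0.06], squeeze=40)

```text
clock: 2.2
position: [0.5274, 0.1066, 0.4047]
ee_rot: [-0.056, 0.998, 0.0, -0.0]
ft_force: [0.4, 0.2, 0.8]
grip_width: 0.704
grasp_force: 0.0
```

```bash
cat >> h.py <<'E'
def go(t,yaw):
    """shift/turn in tool axes to TCP t with tool y axis at world angle yaw (tool down)"""
    o=manip.get_obs();M=T(o);y=np.array([np.cos(yaw),np.sin(yaw),0]);z=np.array([0,0,-1.])
    G=np.c_[np.cross(y,z),y,z]
    print('turn',R.from_matrix(M[:3,:3].T@G).as_rotvec().round(4),'shift',(M[:3,:3].T@(np.array(t)-M[:3,3])).round(4))
E
python3 - <<'E'
from h import *
o=manip.get_obs();print(o['clock'],o['joint_pos'].round(3),o['ft_force'],manip.tip_extent,o['grip_width']);print(T(o).round(4))
p=cam('wrist');save(p,'w1.png');print(p['c2w'].round(3),p['fx'])
for l in('module','cover_grip','ring_mid','float_mid'):find(p,l)
m=manip.silhouettes(p,'cover_grip')
for d in m[:2]:
    ys,xs=np.where(d['pixels']);print(d['conf'],cv2.minAreaRect(np.c_[xs,ys].astype(np.float32)))
E
```

```text
2.2 [-0.531  0.136  0.272  1.707 -0.038  1.304  1.431] [0.42930788 0.23681888 0.82788452] 0.1734 0.7041401338519843
[[-9.938e-01 -1.114e-01 -2.000e-04  5.274e-01]
 [-1.114e-01  9.938e-01  5.000e-04  1.066e-01]
 [ 1.000e-04  5.000e-04 -1.000e+00  4.047e-01]
 [ 0.000e+00  0.000e+00  0.000e+00  1.000e+00]]
[[-0.112  0.947  0.301  0.45 ]
 [ 0.994  0.107  0.034  0.099]
 [ 0.001  0.303 -0.953  0.373]
 [ 0.     0.     0.     1.   ]] 280.5620402341939
module tip_of 0.59 [ 0.5996  0.1142 -0.0024]
cover_grip tip_of 0.56 [0.5284 0.1019 0.0986]
0.74 ((319.9999694824219, 186.49996948242188), (79.99998474121094, 74.99998474121094), -0.0)
```

View pics/w1.png

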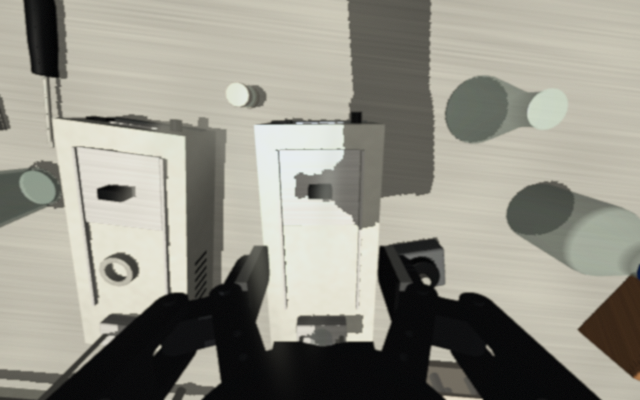

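The wrist view shows the module's panel midline at column ~320 all along it, so the tool's yaw (0.112) matches. The grip block is centred at px (320,191), which puts it at about (0.527, 0.107). That is directly below the tool, so I can go down and grip.

move_arm(plan=[0,0,0,0,0,0.06,0.045,0,0,0,0,0,0.12,0.045,0,0,0,0,0,0.137,0.045,0,0,0,0,0,0.137,0.045,0,0,0,0,0,0.137,0.02,0,0,0,0,0,0.137,0.02,0,0,0,0,0,0.137,0.02,0,0,0,0,0,0.137,0.02], squeeze=30)

```text
clock: 3.5
position: [0.5291, 0.1037, 0.2705]
ee_rot: [-0.054, 0.999, -0.0, 0.002]
ft_force: [-0.1, -7.0, 4.7]
grip_width: 0.268
grasp_force: 30.9
```

move_arm(plan=[0,0,0,0,-0.003,-0.002,0.02,0,0,0,-0.015,-0.003,-0.002,0.02,0,0,0,-0.03,-0.003,-0.002,0.02,0,0,0,-0.045,-0.003,-0.002,0.02,0,0,0,-0.06,-0.003,-0.002,0.02,0,0,0,-0.075,-0.003,-0.002,0.02,0,0,0,-0.087,-0.003,-0.002,0.02,0,0,0,-0.094,-0.003,-0.002,0.02,0,0,0,-0.096,-0.003,-0.002,0.02,0,0,0,-0.096,-0.003,-0.002,0.02])

```text
clock: 4.75
position: [0.621, 0.1137, 0.2704]
ee_rot: [-0.055, 0.998, 0.001, -0.005]
ft_force: [-26.9, 2.5, 15.8]
grip_width: 0.27
grasp_force: 35.0
```

move_arm(plan=[0,0,0,0.004,0,0,0.02,0,0,0,0.004,0,0,0.045,0,0,0,0.004,0,0,0.045,0,0,0,0.004,0,-0.06,0.045,0,0,0,0.05,0,-0.1,0.045,0,0,0,0.08,0,-0.11,0.026,0,0,0,0.095,0,-0.11,0.026,0,0,0,0.095,0,-0.11,0.026,0,0,0,0.095,0,-0.11,0.026])

```text
clock: 5.88
position: [0.5298, 0.1023, 0.3791]
ee_rot: [-0.054, 0.999, -0.0, -0.0]
ft_force: [-0.5, -0.4, -1.4]
grip_width: 0.306
grasp_force: 0.0
```

Run:
```python
from h import *
o=manip.get_obs();print(o['clock'],o['joint_pos'].round(3),o['ft_force'],o['grip_width']);print(T(o).round(4))
p=cam('wrist');save(p,'w2.png');print(p['c2w'].round(3))
for l in('knob_top','knob','cover_grip'):find(p,l)
s=cam('side');save(s,'s2.png')
for l in('knob_top','cover_grip','float_mid','ring_mid'):find(s,l)
s=cam('top')
for l in('knob_top','cover_grip','float_mid','ring_mid'):find(s,l)
a=cv2.imread('pics/w2.png')[60:400,180:460];b=cv2.imread('pics/s2.png')[100:220,250:410]
cv2.imwrite('pics/m2.png',np.hstack([cv2.resize(a,(400,486)),cv2.resize(b,(400,486),interpolation=2)]))
```

```text
5.875 [-0.527  0.157  0.28   1.739 -0.045  1.253  1.443] [-0.4674292  -0.37896635 -1.41672192] 0.30648153899736896
[[-9.941e-01 -1.088e-01 -5.000e-04  5.298e-01]
 [-1.088e-01  9.941e-01 -4.000e-04  1.023e-01]
 [ 5.000e-04 -4.000e-04 -1.000e+00  3.791e-01]
 [ 0.000e+00  0.000e+00  0.000e+00  1.000e+00]]
[[-0.11   0.947  0.3    0.452]
 [ 0.994  0.105  0.033  0.095]
 [-0.     0.302 -0.953  0.347]
 [ 0.     0.     0.     1.   ]]
knob_top tip_of 0.95 [0.527  0.1043 0.0815]
knob tip_of 0.87 [0.5213 0.1017 0.0553]
knob tip_of 0.32 [ 0.4407 -0.2313  0.0034]
cover_grip tip_of 0.61 [0.6171 0.1131 0.0973]
knob_top tip_of 0.66 [0.5259 0.1047 0.085 ]
knob_top tip_of 0.23 [0.6168 0.1169 0.1007]
cover_grip tip_of 0.98 [0.6206 0.1151 0.104 ]
ring_mid tip_of 0.5 [0.7027 0.1208 0.1619]
cover_grip tip_of 0.61 [0.6174 0.1143 0.0999]
ring_mid tip_of 0.35 [0.7097 0.1281 0.1617]
```

View pics/m2.png

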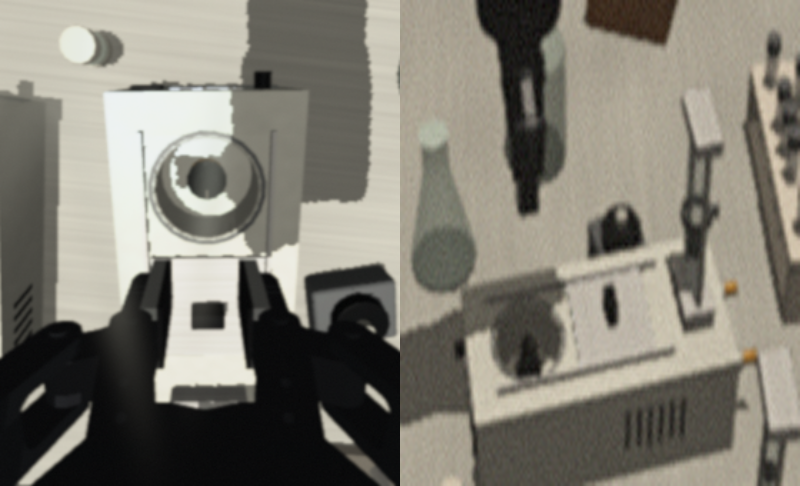

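The cover is fully open. In the wrist view the well rim and barrel are concentric at full-frame px (325,191). With the lateral bias of about 3.5 mm seen when gripping, that puts the knob at about (0.527, 0.104). The float isn't resolved in the side view, so I'll tilt the wrist to look at the tube.

move_arm(plan=[0,-0.18,0,0,0,-0.008,0.026,0,-0.36,0,0,0,-0.008,0.026,0,-0.54,0,0,0,-0.008,0.026,0,-0.61,0,0,0,-0.008,0.026,0,-0.61,0,0,0,-0.008,0.026,0,-0.61,0,0,0,-0.008,0.026])

```text
clock: 7.32
position: [0.5293, 0.1023, 0.3878]
ee_rot: [-0.052, 0.953, 0.016, 0.299]
ft_force: [0.1, -0.2, -0.8]
grip_width: 0.303
grasp_force: 0.0
```

Run:
```python
from h import *
o=manip.get_obs();print(o['clock'],o['joint_pos'].round(3));print(T(o).round(4))
p=cam('wrist');save(p,'w3.png');print(p['c2w'].round(3))
for l in('float_mid','ring_mid'):find(p,l)
a=cv2.imread('pics/w3.png')[60:360,170:470]
cv2.imwrite('pics/w3c.png',cv2.resize(a,(600,600)))
```

```text
7.325 [-0.563 -0.05   0.246  1.993  0.226  0.61   1.219]
[[-0.8156 -0.1088  0.5682  0.5293]
 [-0.0893  0.9941  0.0622  0.1023]
 [-0.5716  0.     -0.8205  0.3878]
 [ 0.      0.      0.      1.    ]]
[[-0.11   0.605  0.788  0.483]
 [ 0.994  0.067  0.087  0.098]
 [ 0.     0.793 -0.609  0.317]
 [ 0.     0.     0.     1.   ]]
ring_mid tip_of 0.69 [0.7033 0.1249 0.1586]
```

View pics/w3c.png

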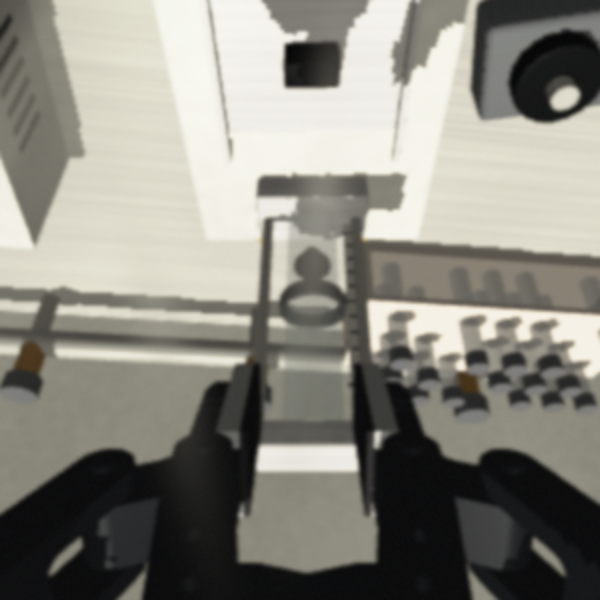

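The tube is clear here, with the image upside down: the ring is centred near full px (326,211) and the float near (326,192), below the ring. I'll compute both heights on the tube axis.

```bash
cat >> h.py <<'E'
def hz(p,u,v,ax=(0.706,0.1245),yaw=0.109):
    """height where pixel ray meets the vertical plane through the tube axis, normal along module x"""
    d=p['c2w'][:3,:3]@np.array([(u-p['cx'])/p['fx'],(v-p['cy'])/p['fy'],1]);n=np.array([np.cos(yaw),np.sin(yaw)])
    c=p['c2w'][:3,3];t=n@(np.array(ax)-c[:2])/(n@d[:2]);return (c+t*d).round(4)
E
python3 - <<'E'
from h import *
p=cam('wrist')
g=cv2.cvtColor(p['color'],cv2.COLOR_RGB2GRAY)
print(g[176:226,318:334:3].tolist())
print([hz(p,326,v) for v in(184,192,200,211.5)])
E
```

```text
[[193, 176, 146, 140, 141, 137], [195, 190, 166, 153, 151, 136], [191, 189, 179, 173, 169, 139], [184, 182, 181, 180, 177, 154], [180, 178, 179, 180, 177, 169], [179, 178, 177, 177, 178, 176], [179, 178, 167, 167, 177, 177], [177, 176, 141, 140, 175, 177], [178, 169, 114, 114, 163, 176], [177, 148, 99, 103, 140, 174], [172, 118, 96, 101, 114, 167], [156, 95, 95, 100, 101, 149], [134, 87, 96, 101, 97, 126], [112, 90, 97, 100, 97, 107], [98, 88, 97, 99, 97, 97], [90, 89, 95, 99, 97, 90], [86, 89, 96, 98, 96, 89], [86, 87, 95, 99, 95, 87], [91, 89, 94, 97, 95, 90], [101, 88, 95, 98, 94, 95], [121, 88, 94, 97, 93, 107], [146, 93, 95, 96, 94, 128], [167, 108, 94, 95, 100, 153], [165, 118, 93, 95, 109, 153], [134, 104, 93, 93, 101, 122], [96, 90, 92, 93, 91, 92], [78, 85, 91, 92, 87, 80], [75, 86, 92, 94, 88, 79], [75, 86, 92, 95, 88, 78], [76, 86, 97, 102, 89, 80], [79, 93, 107, 112, 98, 84], [93, 120, 132, 137, 121, 100], [122, 155, 159, 160, 154, 131], [154, 169, 169, 169, 167, 157], [171, 173, 170, 169, 169, 167], [164, 171, 170, 170, 169, 170], [138, 159, 161, 160, 160, 160], [120, 136, 137, 137, 135, 133], [112, 120, 120, 119, 118, 112], [102, 114, 117, 116, 111, 101], [93, 107, 113, 111, 104, 89], [88, 97, 101, 99, 93, 81], [87, 92, 93, 92, 87, 80], [87, 90, 91, 89, 85, 78], [86, 91, 90, 90, 85, 78], [90, 90, 91, 89, 86, 80], [108, 100, 98, 97, 96, 98], [130, 116, 112, 111, 116, 128], [132, 126, 122, 119, 127, 143], [130, 128, 125, 123, 128, 136]]
[array([0.7059, 0.1256, 0.1213]), array([0.7059, 0.1255, 0.1323]), array([0.7059, 0.1255, 0.1428]), array([0.7059, 0.1254, 0.1571])]
```

Run:
```python
from h import *
for z in(.33,.239): go([.527,.104,z],np.pi/2+.109)
```

```text
turn [-1.000e-04  6.093e-01  0.000e+00] shift [0.0348 0.0019 0.046 ]
turn [-1.000e-04  6.093e-01  0.000e+00] shift [0.0869 0.0019 0.1207]
```

move_arm(plan=[0,0.18,0,0.01,0,0.01,0.026,0,0.36,0,0.02,0.001,0.025,0.026,0,0.54,0,0.03,0.002,0.04,0.026,0,0.61,0,0.035,0.002,0.046,0.026,0,0.61,0,0.035,0.002,0.046,0.026,0,0.61,0,0.035,0.002,0.046,0.026])

```text
clock: 8.28
position: [0.5268, 0.104, 0.3303]
ee_rot: [-0.055, 0.999, 0.0, 0.001]
ft_force: [-0.5, 0.3, 1.4]
grip_width: 0.305
grasp_force: 0.0
```

Run:
```python
from h import *
go([.527,.104,.239],np.pi/2+.109);o=manip.get_obs();print(o['position'],o['ft_force'],o['grip_width'])
p=cam('wrist');save(p,'w4.png')
for l in('knob_top','knob'):find(p,l,k=1)
```

```text
turn [0.0002 0.0021 0.0001] shift [ 0.     -0.      0.0913]
[0.52681569 0.10399448 0.33032322] [-0.50251479  0.28654157  1.39945007] 0.30502587968840844
knob_top tip_of 0.89 [0.5253 0.1019 0.08  ]
knob tip_of 0.86 [0.5207 0.1004 0.0534]
```

View pics/w4.png

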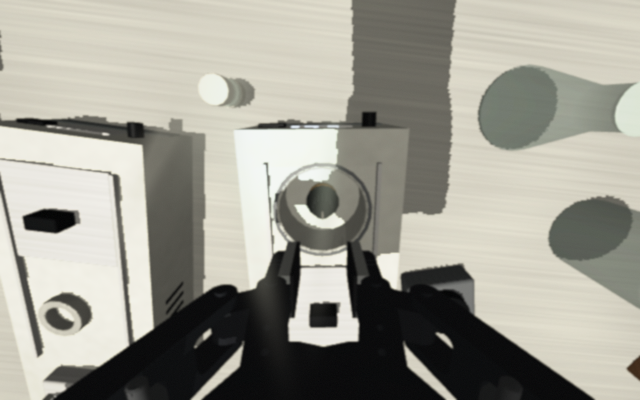

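The barrel is at px (322,200) and the rim centre at (322,208), between the fingers (inner edges 297 and 352). The well centre comes out at about x 0.5255, so I shift 1 mm and go down.

move_arm(plan=[0,0,0,0.001,-0.0005,0.04,0.026,0,0,0,0.001,-0.0005,0.06,0.026,0,0,0,0.001,-0.0005,0.07,0.026,0,0,0,0.001,-0.0005,0.08,0.026,0,0,0,0.001,-0.0005,0.086,0.026,0,0,0,0.001,-0.0005,0.091,0.026,0,0,0,0.001,-0.0005,0.091,0.026])

```text
clock: 9.3
position: [0.5257, 0.1034, 0.2389]
ee_rot: [-0.055, 0.999, 0.0, -0.0]
ft_force: [-0.6, -0.2, 0.0]
grip_width: 0.303
grasp_force: 0.0
```

move_arm(plan=[0,0,0,0,0,0,0.008,0,0,0,0,0,0,0.008,0,0,0,0,0,0,0.008,0,0,0,0,0,0,0.008], squeeze=60)

```text
clock: 9.8
position: [0.5259, 0.1032, 0.2391]
ee_rot: [-0.054, 0.999, -0.0, 0.0]
ft_force: [0.1, -4.0, 1.8]
grip_width: 0.158
grasp_force: 58.5
```

move_arm(plan=[0,0,0,0,0,0.001,0.008,0,0,0,0,0,0.002,0.008,0,0,0,0,0,0.002,0.008])

```text
clock: 10.18
position: [0.5259, 0.1032, 0.2371]
ee_rot: [-0.054, 0.999, -0.0, 0.0]
ft_force: [0.3, -4.3, 5.1]
grip_width: 0.159
grasp_force: 58.7
```

move_arm(plan=[0,0,0,0,0,0.001,0.008,0,0,0,0,0,0.001,0.008])

```text
clock: 10.42
position: [0.5259, 0.1032, 0.2365]
ee_rot: [-0.054, 0.999, 0.0, 0.0]
ft_force: [-2.0, -5.3, 10.6]
grip_width: 0.161
grasp_force: 59.2
```

move_arm(plan=[0,0,0,0,0,0.0005,0.008,0,0,0,0,0,0.0005,0.008])

```text
clock: 10.68
position: [0.5259, 0.1032, 0.2362]
ee_rot: [-0.054, 0.999, 0.0, 0.0]
ft_force: [-3.4, -4.7, 12.0]
grip_width: 0.156
grasp_force: 59.4
```

move_arm(plan=[0,0,0,0,0,0.0005,0.008,0,0,0,0,0,0.0005,0.008,0,0,0,0,0,0.0005,0.008])

```text
clock: 11.05
position: [0.5259, 0.1031, 0.2359]
ee_rot: [-0.054, 0.999, 0.0, 0.0]
ft_force: [-3.9, -5.1, 13.6]
grip_width: 0.157
grasp_force: 59.6
```

move_arm(plan=[0,0,0,0,0,0.0005,0.008,0,0,0,0,0,0.0005,0.008,0,0,0,0,0,0.0005,0.008])

```text
clock: 11.42
position: [0.526, 0.1031, 0.2356]
ee_rot: [-0.054, 0.999, 0.0, 0.0]
ft_force: [-4.5, -5.2, 16.9]
grip_width: 0.16
grasp_force: 59.9
```

move_arm(plan=[0,0,-0.08,0,0,0,0.008,0,0,-0.16,0,0,0,0.008,0,0,-0.24,0,0,0,0.008,0,0,-0.24,0,0,0,0.008])

```text
clock: 11.92
position: [0.526, 0.103, 0.2356]
ee_rot: [-0.174, 0.985, 0.0, 0.0]
ft_force: [-6.0, -5.5, 16.4]
grip_width: 0.154
grasp_force: 60.1
```

Run:
```python
from h import *
o=manip.get_obs();print(o['torque'],o['ft_force'],o['joint_pos'].round(3))
p=cam('side');save(p,'s5.png');find(p,'ring_mid');find(p,'float_mid')
```

```text
[-1.31096479  1.13858028 -0.05496843] [-5.96087424 -5.45443783 16.37126242] [-0.491  0.303  0.243  1.894 -0.088  0.955  1.714]
ring_mid tip_of 0.38 [0.7032 0.1232 0.1623]
```

move_arm(plan=[0,0,-0.09,0,0,0,0.008,0,0,-0.18,0,0,0,0.008,0,0,-0.27,0,0,0,0.008,0,0,-0.36,0,0,0,0.008,0,0,-0.45,0,0,0,0.008,0,0,-0.45,0,0,0,0.008])

```text
clock: 12.82
position: [0.526, 0.1029, 0.2357]
ee_rot: [-0.389, 0.921, -0.0, 0.0]
ft_force: [-5.1, -6.7, 17.2]
grip_width: 0.156
grasp_force: 60.0
```

Run:
```python
from h import *
o=manip.get_obs();print(o['torque'],o['ft_force'],o['joint_pos'].round(3))
p=cam('side');save(p,'s6.png')
ims=[cv2.imread('pics/'+f)[120:190,340:400] for f in('side.png','s5.png','s6.png')]
cv2.imwrite('pics/cmp.png',np.hstack([cv2.resize(i,None,fx=4.3,fy=8,interpolation=cv2.INTER_CUBIC) for i in ims])[:600,:800])
```

```text
[-1.45622522  1.01248702 -0.0518472 ] [-5.07435462 -6.67765472 17.18692174] [-0.431  0.3    0.175  1.89  -0.063  0.955  2.143]
```

View pics/cmp.png

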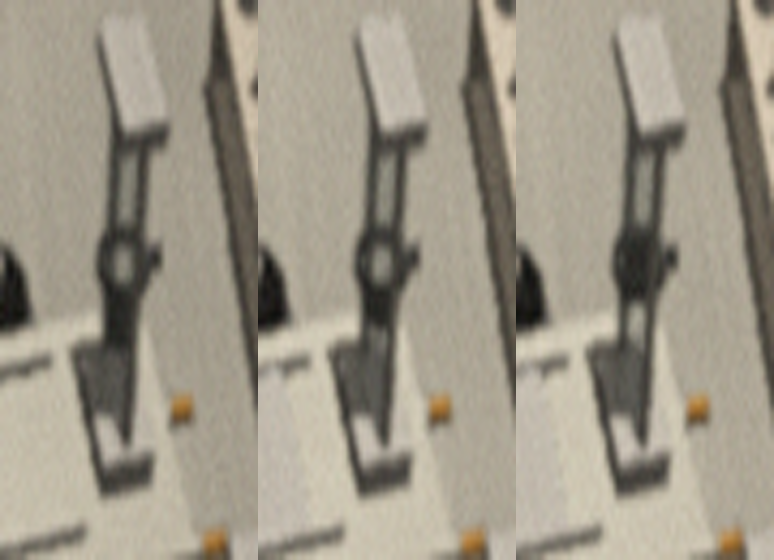

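The three crops show the float (dark) rising from below the ring (bottom edge at crop row 345) to inside it (bottom edge ~298, ring centre ~262). I'll let up, release and check closely.

move_arm(plan=[0,0,0,0,0,-0.003,0.008,0,0,0,0,0,-0.006,0.008,0,0,0,0,0,-0.006,0.026,0,0,0,0,0,-0.006,0.026,0,0,0,0,0,-0.02,0.026,0,0,0,0,0,-0.07,0.026,0,0,0.18,0,0,-0.12,0.026,0,0,0.36,0,0,-0.15,0.026,0,0,0.54,0,0,-0.152,0.026,0,0,0.69,0,0,-0.152,0.026,0,0,0.69,0,0,-0.152,0.026])

```text
clock: 14.25
position: [0.5256, 0.1036, 0.3874]
ee_rot: [-0.055, 0.998, 0.0, 0.0]
ft_force: [0.6, -0.3, 0.4]
grip_width: 0.307
grasp_force: 0.0
```

move_arm(plan=[0,-0.18,0,0,0,0,0.026,0,-0.36,0,0,0,0,0.026,0,-0.54,0,0,0,0,0.026,0,-0.7,0,0,0,0,0.026,0,-0.7,0,0,0,0,0.026,0,-0.7,0,0,0,0,0.026])

```text
clock: 15.0
position: [0.5258, 0.1033, 0.3868]
ee_rot: [-0.052, 0.938, 0.018, 0.341]
ft_force: [-0.8, -0.0, -0.1]
grip_width: 0.299
grasp_force: 0.0
```

Run:
```python
from h import *
o=manip.get_obs();print(o['clock'],o['joint_pos'].round(3));print(T(o).round(4))
p=cam('wrist');save(p,'w7.png');find(p,'float_mid');find(p,'ring_mid')
a=cv2.imread('pics/w7.png')[140:240,270:370]
cv2.imwrite('pics/w7c.png',cv2.resize(a,(600,600),interpolation=cv2.INTER_CUBIC))
g=cv2.cvtColor(p['color'],cv2.COLOR_RGB2GRAY)
for r in range(175,230): print(r,g[r,308:344:2].tolist(),hz(p,326,r)[2])
```

```text
15.0 [-0.526 -0.073  0.196  2.037  0.316  0.511  1.132]
[[-0.7621 -0.1095  0.6381  0.5258]
 [-0.0847  0.994   0.0695  0.1033]
 [-0.6419 -0.0011 -0.7668  0.3868]
 [ 0.      0.      0.      1.    ]]
float_mid tip_of 0.44 [ 0.639   0.2533 -0.003 ]
ring_mid tip_of 0.69 [0.7063 0.1242 0.1603]
ring_mid tip_of 0.36 [0.6424 0.2523 0.0011]
175 [223, 219, 193, 180, 179, 178, 177, 172, 165, 168, 173, 173, 173, 174, 176, 199, 206, 130] 0.1398
176 [223, 221, 194, 180, 175, 167, 163, 153, 139, 148, 159, 162, 166, 171, 176, 200, 209, 137] 0.141
177 [224, 221, 195, 175, 155, 132, 123, 114, 106, 113, 124, 130, 142, 162, 174, 201, 211, 139] 0.1423
178 [224, 220, 189, 153, 114, 90, 86, 86, 90, 93, 99, 101, 109, 136, 164, 199, 212, 140] 0.1435
179 [221, 214, 166, 111, 78, 70, 76, 81, 87, 91, 92, 92, 92, 102, 135, 188, 211, 138] 0.1448
180 [220, 201, 126, 73, 61, 68, 75, 82, 87, 90, 92, 91, 88, 87, 99, 157, 205, 135] 0.146
181 [218, 177, 81, 55, 61, 69, 75, 82, 88, 92, 92, 91, 87, 83, 80, 119, 191, 139] 0.1472
182 [211, 139, 56, 53, 61, 70, 76, 83, 89, 93, 92, 92, 87, 82, 76, 91, 164, 138] 0.1484
183 [19
[... 3760 characters left out ...]
, 125, 126, 125, 126, 124, 125, 125, 125, 126, 125, 125, 127, 127, 131, 145, 150] 0.1939
224 [137, 131, 125, 126, 125, 125, 125, 124, 124, 123, 124, 123, 123, 122, 122, 123, 133, 134] 0.1949
225 [136, 130, 125, 126, 124, 125, 124, 124, 123, 124, 124, 123, 121, 121, 121, 122, 133, 134] 0.1959
226 [136, 130, 125, 125, 125, 125, 124, 123, 123, 123, 124, 124, 122, 121, 120, 121, 134, 135] 0.1969
227 [135, 129, 125, 124, 125, 125, 124, 123, 123, 123, 123, 123, 122, 121, 120, 121, 133, 135] 0.1979
228 [135, 130, 125, 126, 125, 125, 125, 123, 123, 124, 124, 122, 121, 119, 119, 121, 132, 129] 0.1989
229 [136, 131, 125, 124, 125, 124, 124, 122, 122, 124, 123, 123, 120, 121, 119, 121, 132, 119] 0.1998
```

View pics/w7c.png

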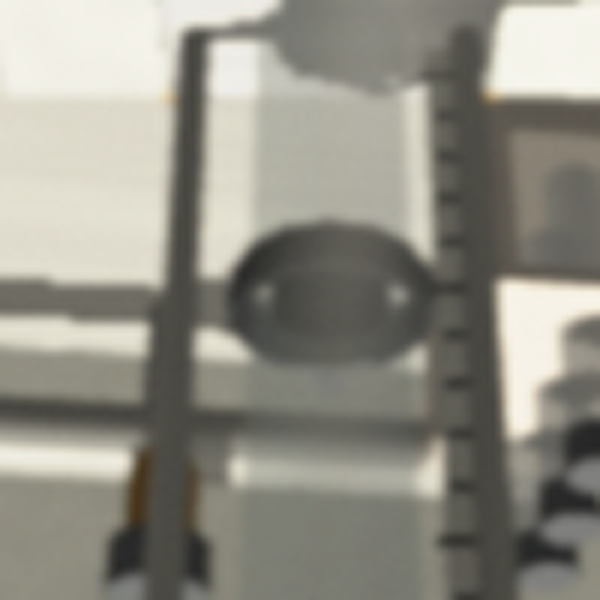

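Ring and float now overlap: the ring spans full rows 177–200 (centre ~188.7) and the float shows through it, about symmetric. For a finer check I'll look from lower, nearer horizontal.

Run:
```python
from h import *
M=T(manip.get_obs())
for t in([.49,.0995,.33],[.46,.096,.27]): print((M[:3,:3].T@(np.array(t)-M[:3,3])).round(4))
```

```text
[0.0643 0.0001 0.0201]
[ 1.26e-01 -1.00e-04  4.66e-02]
```

move_arm(plan=[0,-0.1,0,0.03,0,0.01,0.026,0,-0.2,0,0.064,0,0.02,0.026,0,-0.3,0,0.095,0,0.033,0.026,0,-0.38,0,0.126,0,0.0465,0.026,0,-0.38,0,0.126,0,0.0465,0.026,0,-0.38,0,0.126,0,0.0465,0.026])

```text
clock: 15.9
position: [0.4799, 0.0825, 0.2959]
ee_rot: [-0.027, 0.875, -0.022, 0.483]
ft_force: [0.4, 0.3, 0.1]
grip_width: 0.308
grasp_force: 0.0
```

Run:
```python
from h import *
o=manip.get_obs();print(o['clock'],o['joint_pos'].round(3));print(T(o).round(4))
p=cam('wrist');save(p,'w8.png');print(p['c2w'].round(3))
q=manip.tip_of(p,'ring_mid');find(p,'ring_mid');c=q[0]['position']
u,v=int(p['cx']+p['fx']*c[0]/c[2]),int(p['cy']+p['fy']*c[1]/c[2]);print(u,v)
a=cv2.imread('pics/w8.png')[max(v-50,0):v+50,u-50:u+50]
cv2.imwrite('pics/w8c.png',cv2.resize(a,(600,600),interpolation=cv2.INTER_CUBIC))
```

```text
15.9 [-0.288 -0.057 -0.087  2.339  1.894  0.342 -0.486]
[[-0.5327 -0.0264  0.8459  0.4799]
 [-0.068   0.9976 -0.0117  0.0825]
 [-0.8436 -0.0638 -0.5332  0.2959]
 [ 0.      0.      0.      1.    ]]
[[-0.027  0.251  0.967  0.464]
 [ 0.998  0.069  0.01   0.077]
 [-0.064  0.965 -0.253  0.213]
 [ 0.     0.     0.     1.   ]]
ring_mid tip_of 0.68 [0.7057 0.1241 0.1591]
372 215
```

View pics/w8c.png

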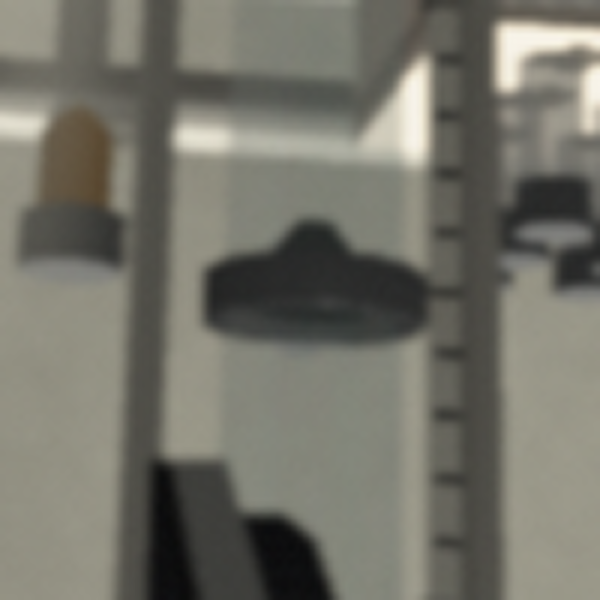

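The low view shows the float's small tapered bottom tip at crop row 220. The ring spans rows 248–343 (centre 297), so the tip is about 11 mm below the ring's centre. The first view fits a 13 mm float that is a disc on top of a cone, so its middle is still about 4.5 mm low. I'll turn a further 0.13 rad or so.

Run:
```python
from h import *
go([.5257,.1034,.36],np.pi/2+.109)
```

```text
turn [-0.1012  0.9994 -0.0428] shift [-0.0804  0.0159  0.0039]
```

move_arm(plan=[-0.017,0.17,-0.007,-0.02,0.004,-0.02,0.026,-0.034,0.34,-0.014,-0.05,0.008,-0.02,0.026,-0.05,0.5,-0.021,-0.08,0.016,-0.01,0.026,-0.067,0.67,-0.028,-0.08,0.016,0.004,0.026,-0.084,0.84,-0.036,-0.08,0.016,0.004,0.026,-0.101,1.0,-0.043,-0.08,0.016,0.004,0.026,-0.101,1.0,-0.043,-0.08,0.016,0.004,0.026,-0.101,1.0,-0.043,-0.08,0.016,0.004,0.026])

```text
clock: 17.05
position: [0.5256, 0.1056, 0.362]
ee_rot: [-0.055, 0.998, 0.001, 0.035]
ft_force: [0.1, -0.1, -0.4]
grip_width: 0.305
grasp_force: 0.0
```

Run:
```python
from h import *
o=manip.get_obs();print(o['joint_pos'].round(3));
go([.5257,.1034,.239],np.pi/2+.109)
```

```text
[-0.285  0.141 -0.003  1.786  0.017  1.146  1.385]
turn [-0.0027  0.0701  0.0002] shift [ 0.0088 -0.0019  0.1227]
```

move_arm(plan=[-0.003,0.07,0,0.001,-0.002,0.01,0.026,-0.003,0.07,0,0.003,-0.002,0.04,0.026,-0.003,0.07,0,0.003,-0.002,0.04,0.026,-0.003,0.07,0,0.006,-0.002,0.08,0.026,-0.003,0.07,0,0.007,-0.002,0.1,0.026,-0.003,0.07,0,0.008,-0.002,0.115,0.026,-0.003,0.07,0,0.0088,-0.002,0.1227,0.026,-0.003,0.07,0,0.0088,-0.002,0.1227,0.026,-0.003,0.07,0,0.0088,-0.002,0.1227,0.008,-0.003,0.07,0,0.0088,-0.002,0.1227,0.008,-0.003,0.07,0,0.0088,-0.002,0.1227,0.008,-0.003,0.07,0,0.0088,-0.002,0.1227,0.008])

```text
clock: 18.55
position: [0.5258, 0.1036, 0.2385]
ee_rot: [-0.052, 0.999, -0.003, 0.003]
ft_force: [-1.6, 12.1, 0.0]
grip_width: 0.155
grasp_force: 58.5
```

move_arm(plan=[0,0,0,0,0.0005,0.001,0.008,0,0,0,0,0.0008,0.002,0.008,0,0,0,0,0.0008,0.002,0.008])

```text
clock: 18.92
position: [0.5259, 0.1038, 0.2366]
ee_rot: [-0.052, 0.999, -0.003, 0.003]
ft_force: [-2.0, 9.8, 2.6]
grip_width: 0.156
grasp_force: 58.8
```

move_arm(plan=[0,0,0,0,0.001,0.001,0.008,0,0,0,0,0.001,0.001,0.008,0,0,0,0,0.001,0.001,0.008])

```text
clock: 19.3
position: [0.5259, 0.104, 0.2359]
ee_rot: [-0.052, 0.999, -0.004, 0.003]
ft_force: [-4.7, 6.3, 6.0]
grip_width: 0.156
grasp_force: 59.2
```

move_arm(plan=[0,0,0,0,0.001,0.0005,0.008,0,0,0,0,0.001,0.0005,0.008,0,0,0,0,0.001,0.0005,0.008])

```text
clock: 19.68
position: [0.5259, 0.1043, 0.2355]
ee_rot: [-0.051, 0.999, -0.004, 0.003]
ft_force: [-6.0, 3.8, 9.0]
grip_width: 0.152
grasp_force: 59.4
```

move_arm(plan=[0,0,0,0,0.0005,0.0007,0.008,0,0,0,0,0.0005,0.0007,0.008,0,0,0,0,0.0005,0.0007,0.008])

```text
clock: 20.05
position: [0.5259, 0.1044, 0.2351]
ee_rot: [-0.051, 0.999, -0.004, 0.003]
ft_force: [-6.0, 2.1, 11.9]
grip_width: 0.155
grasp_force: 59.8
```

move_arm(plan=[0,0,0,0,0,0.0005,0.008,0,0,0,0,0,0.0005,0.008,0,0,0,0,0,0.0005,0.008])

```text
clock: 20.42
position: [0.5259, 0.1044, 0.2348]
ee_rot: [-0.051, 0.999, -0.004, 0.003]
ft_force: [-7.1, 0.8, 14.8]
grip_width: 0.16
grasp_force: 60.0
```

move_arm(plan=[0,0,0,0,0,0.0003,0.008,0,0,0,0,0,0.0003,0.008,0,0,-0.06,0,0,0.0003,0.008,0,0,-0.13,0,0,0.0003,0.008,0,0,-0.13,0,0,0.0003,0.008,0,0,-0.13,0,0,0.0003,0.008])

```text
clock: 21.18
position: [0.5259, 0.1044, 0.2347]
ee_rot: [-0.116, 0.993, -0.005, 0.003]
ft_force: [-7.8, 2.8, 16.3]
grip_width: 0.157
grasp_force: 60.2
```

Run:
```python
from h import *
o=manip.get_obs();print(o['torque'],o['ft_force'])
```

```text
[0.30152634 1.76005727 0.01669076] [-7.83075345  2.8141512  16.29653753]
```

move_arm(plan=[0,0,0,0,0,-0.003,0.008,0,0,0,0,0,-0.006,0.008,0,0,0,0,0,-0.006,0.026,0,0,0,0,0,-0.006,0.026,0,0,0,0,0,-0.02,0.026,0,0,0,0,0,-0.07,0.026,0,0,0.13,0,0,-0.12,0.026,0,0,0.13,0,0,-0.152,0.026,0,0,0.13,0,0,-0.152,0.026])

```text
clock: 22.3
position: [0.5253, 0.105, 0.3881]
ee_rot: [-0.05, 0.999, -0.005, 0.005]
ft_force: [0.3, -0.2, 0.4]
grip_width: 0.305
grasp_force: 0.0
```

Run:
```python
from h import *
M=T(manip.get_obs());print(M.round(3),manip.get_obs()['joint_pos'].round(2))
for t in([.49,.098,.34],[.48,.0900,.296]): print((M[:3,:3].T@(np.array(t)-M[:3,3])).round(4))
```

```text
[[-0.995 -0.101  0.011  0.525]
 [-0.101  0.995 -0.009  0.105]
 [-0.01  -0.01  -1.     0.388]
 [ 0.     0.     0.     1.   ]] [-0.28  0.14 -0.01  1.73  0.01  1.26  1.38]
[ 0.0364 -0.0029  0.0477]
[ 0.0476 -0.0094  0.0917]
```

move_arm(plan=[0,-0.18,0,0,0,0,0.026,0,-0.36,0,0,0,0,0.026,0,-0.54,0,0.01,0,0.01,0.026,0,-0.72,0,0.02,-0.002,0.03,0.026,0,-0.88,0,0.036,-0.003,0.048,0.026,0,-1.0,0,0.044,-0.006,0.075,0.026,0,-1.0,0,0.048,-0.009,0.092,0.026,0,-1.0,0,0.048,-0.009,0.092,0.026])

```text
clock: 23.3
position: [0.4929, 0.0817, 0.3184]
ee_rot: [-0.028, 0.888, -0.016, 0.458]
ft_force: [0.1, -1.0, -0.2]
grip_width: 0.306
grasp_force: 0.0
```

Run:
```python
from h import *
o=manip.get_obs();print(o['clock'],o['joint_pos'].round(3));print(T(o).round(4))
p=cam('wrist');save(p,'w9.png');print(p['c2w'].round(3))
q=manip.tip_of(p,'ring_mid');find(p,'ring_mid');c=q[0]['position']
u,v=int(p['cx']+p['fx']*c[0]/c[2]),int(p['cy']+p['fy']*c[1]/c[2]);print(u,v)
a=cv2.imread('pics/w9.png')[max(v-50,0):v+50,u-50:u+50]
cv2.imwrite('pics/w9c.png',cv2.resize(a,(600,600),interpolation=cv2.INTER_CUBIC))
```

```text
23.3 [-0.153 -0.068 -0.194  2.27   1.507  0.276 -0.086]
[[-0.5782 -0.0347  0.8152  0.4929]
 [-0.0647  0.9979 -0.0034  0.0817]
 [-0.8133 -0.0547 -0.5792  0.3184]
 [ 0.      0.      0.      1.    ]]
[[-0.035  0.304  0.952  0.472]
 [ 0.998  0.063  0.017  0.077]
 [-0.055  0.951 -0.306  0.236]
 [ 0.     0.     0.     1.   ]]
ring_mid tip_of 0.63 [0.7079 0.1239 0.1603]
370 204
```

View pics/w9c.png

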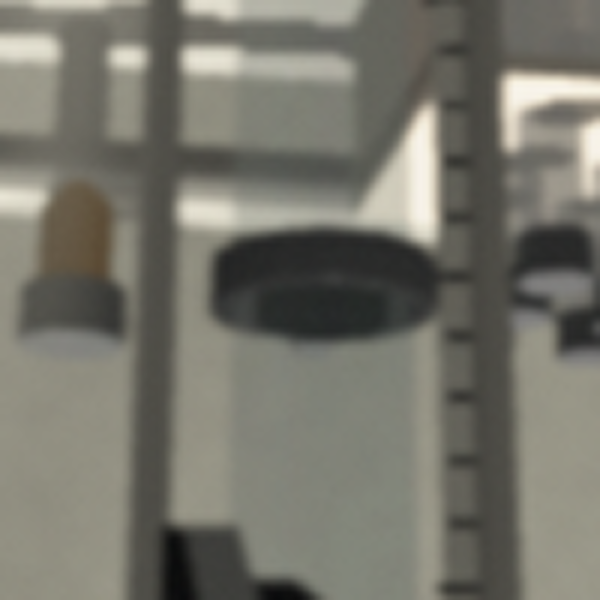

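The tip is now hidden behind the ring and the float's dark top disc shows in the ring's upper opening (crop rows ~280–337, ring 228–342). I'll take intensity profiles to place the top edge.

Run:
```python
import cv2
a=cv2.cvtColor(cv2.imread('pics/w9.png'),cv2.COLOR_BGR2GRAY)
for r in range(188,216): print(r,a[r,352:398:2].tolist())
```

```text
188 [219, 217, 213, 197, 172, 167, 166, 162, 158, 156, 151, 149, 147, 139, 169, 201, 203, 203, 229, 241, 194, 93, 87]
189 [222, 222, 220, 207, 183, 180, 180, 177, 174, 172, 167, 165, 163, 159, 185, 201, 201, 202, 228, 241, 198, 82, 70]
190 [210, 213, 215, 205, 183, 180, 179, 178, 171, 168, 163, 161, 163, 166, 185, 192, 194, 196, 224, 239, 201, 77, 61]
191 [184, 191, 196, 190, 173, 169, 164, 157, 142, 138, 125, 123, 130, 142, 158, 165, 172, 181, 208, 230, 192, 89, 80]
192 [155, 159, 164, 157, 141, 131, 117, 105, 90, 86, 76, 73, 79, 89, 102, 111, 128, 156, 191, 218, 183, 98, 92]
193 [140, 141, 142, 121, 92, 78, 67, 54, 50, 49, 46, 46, 47, 49, 54, 60, 77, 109, 160, 200, 172, 99, 95]
194 [139, 138, 127, 89, 56, 44, 41, 40, 42, 40, 41, 41, 41, 41, 41, 43, 45, 62, 103, 151, 144, 97, 95]
195 [139, 134, 97, 58, 41, 38, 40, 41, 41, 41, 41, 41, 43, 43, 42, 42, 41, 43, 56, 95, 115, 96, 95]
196 [141, 128, 69, 40, 38, 39, 40, 41, 41, 41, 42, 44, 43, 42, 43, 43, 42, 42, 42, 60, 92, 95, 95]
197 [141, 122, 55, 37, 37, 40, 39, 42, 42, 42, 42, 43, 42, 42, 43, 43, 44, 42, 42, 46, 72, 94, 94]
198 [141, 
[... 1190 characters left out ...]
0 [144, 144, 143, 135, 123, 115, 110, 100, 79, 69, 66, 65, 70, 77, 80, 92, 105, 116, 127, 144, 128, 82, 59]
211 [144, 143, 144, 137, 129, 127, 127, 122, 106, 100, 100, 100, 105, 112, 113, 116, 123, 126, 132, 145, 129, 92, 82]
212 [144, 143, 143, 136, 130, 129, 129, 128, 120, 116, 117, 118, 124, 125, 125, 126, 128, 127, 132, 146, 130, 99, 94]
213 [143, 142, 143, 136, 129, 129, 129, 129, 125, 123, 121, 124, 127, 127, 128, 127, 127, 129, 132, 145, 133, 100, 96]
214 [142, 141, 142, 136, 128, 129, 129, 130, 129, 126, 126, 126, 128, 128, 126, 127, 128, 129, 132, 145, 135, 102, 97]
215 [143, 143, 143, 136, 128, 128, 130, 130, 128, 128, 128, 127, 127, 127, 125, 127, 128, 128, 133, 146, 134, 103, 96]
```

The float's top edge is at row ~210.5 and the ring's centre at ~201. At 1.15 px/mm the top is about 6 mm above the ring centre, against 6.5 expected, so the float is level to within about 1 mm. Next I close the cover.

Run:
```python
from h import *
go([.60,.112,.36],np.pi/2+.109)
```

```text
turn [-0.0866  0.946  -0.0414] shift [-0.0982  0.0238  0.0628]
```

move_arm(plan=[-0.016,0.17,-0.007,-0.02,0.004,-0.02,0.045,-0.031,0.34,-0.014,-0.04,0.008,-0.02,0.045,-0.047,0.51,-0.022,-0.06,0.012,-0.02,0.045,-0.062,0.68,-0.03,-0.06,0.016,0.0,0.045,-0.078,0.85,-0.037,-0.08,0.02,0.02,0.045,-0.087,0.946,-0.041,-0.098,0.024,0.063,0.045,-0.087,0.946,-0.041,-0.098,0.024,0.063,0.045,-0.087,0.946,-0.041,-0.098,0.024,0.063,0.045,-0.087,0.946,-0.041,-0.098,0.024,0.063,0.045])

```text
clock: 24.58
position: [0.6003, 0.113, 0.3611]
ee_rot: [-0.055, 0.998, 0.002, 0.003]
ft_force: [1.1, -0.9, -0.0]
grip_width: 0.529
grasp_force: 0.0
```

Run:
```python
from h import *
print(manip.get_obs()['joint_pos'].round(2))
p=cam('wrist');find(p,'cover_grip',k=1);q=cam('side');find(q,'cover_grip',k=1)
for z in(.32,.27):go([.6185,.1137,z],np.pi/2+.109)
```

```text
[-0.18  0.33 -0.1   1.56  0.03  1.25  1.4 ]
cover_grip tip_of 0.57 [0.6198 0.1136 0.0985]
cover_grip tip_of 0.87 [0.6193 0.1117 0.1015]
turn [0.0025 0.0052 0.0008] shift [-0.0184 -0.0012  0.0417]
turn [0.0025 0.0052 0.0008] shift [-0.0182 -0.0013  0.0917]
```

move_arm(plan=[0,0.005,0,-0.018,-0.0012,0.04,0.045,0,0.005,0,-0.018,-0.0012,0.07,0.045,0,0.005,0,-0.018,-0.0012,0.091,0.045,0,0.005,0,-0.018,-0.0012,0.091,0.045,0,0.005,0,-0.018,-0.0012,0.091,0.02,0,0.005,0,-0.018,-0.0012,0.091,0.02,0,0.005,0,-0.018,-0.0012,0.091,0.02,0,0.005,0,-0.018,-0.0012,0.091,0.02], squeeze=40)

```text
clock: 25.78
position: [0.619, 0.1136, 0.2716]
ee_rot: [-0.054, 0.999, 0.001, -0.0]
ft_force: [-1.8, -0.9, 8.1]
grip_width: 0.266
grasp_force: 39.7
```

move_arm(plan=[0,0,0,0.01,0,-0.002,0.02,0,0,0,0.025,0,-0.002,0.02,0,0,0,0.04,0,-0.002,0.02,0,0,0,0.055,0,-0.002,0.02,0,0,0,0.07,0,-0.002,0.02,0,0,0,0.083,0,-0.002,0.02,0,0,0,0.09,0,-0.002,0.02,0,0,0,0.095,0,-0.002,0.02,0,0,0,0.096,0,-0.002,0.02,0,0,0,0.096,0,-0.002,0.02])

```text
clock: 27.02
position: [0.5272, 0.1028, 0.2722]
ee_rot: [-0.054, 0.999, 0.002, 0.006]
ft_force: [39.9, 3.5, -39.8]
grip_width: 0.261
grasp_force: 42.1
```

move_arm(plan=[0,0,0,-0.004,0,0.001,0.02,0,0,0,-0.004,0,0.001,0.02,0,0,0,-0.004,0,0.001,0.045,0,0,0,-0.004,0,0.001,0.045,0,0,0,-0.004,0,-0.05,0.045,0,0,0,-0.004,0,-0.1,0.045,0,0,0,-0.004,0,-0.13,0.045,0,0,0,-0.004,0,-0.13,0.045])

```text
clock: 28.02
position: [0.5277, 0.1034, 0.405]
ee_rot: [-0.054, 0.999, 0.001, 0.001]
ft_force: [-0.1, 0.1, -0.3]
grip_width: 0.528
grasp_force: 0.0
```

Run:
```python
from h import *
o=manip.get_obs();print(o['ft_force'],o['position'])
p=cam('wrist');save(p,'w10.png');find(p,'cover_grip');q=cam('side');save(q,'s10.png');find(q,'cover_grip',k=1);find(q,'ring_mid',k=1)
a=cv2.imread('pics/w10.png')[60:360,120:520];b=cv2.imread('pics/s10.png')[100:220,250:410]
cv2.imwrite('pics/m10.png',np.hstack([cv2.resize(a,(400,300)),cv2.resize(b,(400,300),interpolation=2)]))
```

```text
[-0.12607318  0.12114875 -0.29379777] [0.5277407  0.10341885 0.40498792]
cover_grip tip_of 0.64 [0.5307 0.1043 0.0956]
cover_grip tip_of 0.98 [0.5302 0.1062 0.1008]
ring_mid tip_of 0.3 [0.4382 0.0057 0.0011]
```

View pics/m10.png

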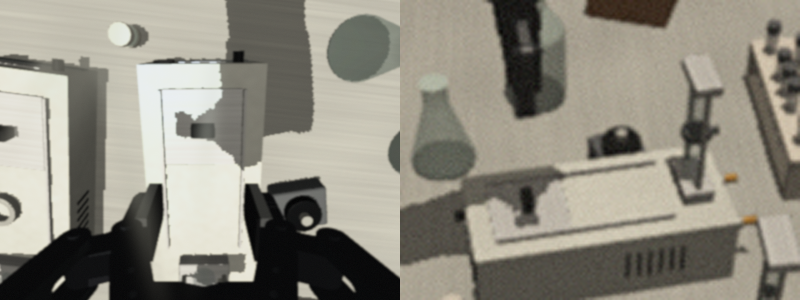

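The cover is shut: the grip block is back over the well at crop px (202,130), no well opening shows, and ring and float overlap on the tube. I'm handing in.

```bash
python3 -c "
from workcell import manip
print(manip.hand_in())"
```

```text
the job is handed in; nothing more can be done
None
```

I opened the cover, set the float level with the ring to within about 1 mm (pressing at 15–17 N), slid the cover shut, and handed in the job at about 28 s; the hand-in returned no verdict. The wrist read about 40 N as the cover met its closing stop; I eased off in the next move.

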